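# Blow off and present a hardness-test bar

### The arm

A 6-joint arm with a two-finger parallel gripper is mounted at the origin on the work surface. World frame = base frame: x ahead of the robot, y to its left, z up, the work surface at z = 0. Lengths are in mm, angles in rad, forces in N, time in s.
With the tool pointing down it reaches from about 350 to 975 mm from the base axis. Payload 7.1 kg.
Tool frame: the origin (TCP) lies between the finger pads; the fingertips stand 14 mm ahead of it and the grasp point (between the pads) lies 5 mm behind it; z points along the fingers, y is the line along which they close (so a half turn about z gives the same grasp; the last joint's range is limited). The gripper opens to 88 mm and grips with 3 to 60 N. Pads are 20 mm wide; open, the fingers measure 115 mm over their backs; the gripper's body (75 mm by 178 mm) begins 61 mm behind the grasp point.
Start: joints at [-1.252, 0.423, 1.63, -0, 1.089, -0.019], TCP at [207.15, -589.656, 236.675] pointing down, gripper open.
Joint ranges: [-3, 3], [-0.9, 2.11], [0.09, 2.58], [-1.31, 4.45], [0.11, 2.69], [-2.54, 2.54]. Speed limits (rad/s): [2.39, 2.39, 3.01, 3.14, 3.14, 3.14].

### API

Orientations are given as a rotation vector (axis times angle).
In Python, from workcell import ctrl gives the robot as it stands. The module is installed in compiled form; this text tells all that it offers.
- The arm moves only by the tool servo_tool, never from a script. Its argument "plan" is a list of rows, each a list of 3 entries, a list of its own where there are three numbers: the closure, from 0 (fully open) to 1 (shut), then the shift along the world's x, y, z in mm, then the turn about the world's z in degrees. In form: [[hand, [x, y, z], yaw], ...]. A call has 1 to 10 rows; each row is the pose to reach, as a shift and turn from the pose commanded when the call began; what a row does not reach only later rows make up. A row lasts 1/12 s, in which the tool goes at most 41.7 mm and 7.16 degrees, less where a joint would pass 70% of its speed; a pose out of reach is approached as far as the arm can. A call with a gripper value outside its range is refused whole. The fingers move at their own pace and stop on an object; the grip force is fixed at half the most. Time passes only in rows, so rows that repeat a pose let the fingers close. It gives the time, the measured TCP pose, the force, the opening and the grip force at its end, in the units of the state.
- ctrl.get_obs(): the state, without advancing time (a new reading comes with each control period).
- ctrl.get_image(name): name is "side" or "top"; returns the picture (420x560x3 uint8, blue, green, red); there is no depth.
- ctrl.camera_info(name): a dict with "fovy" (degrees; the focal length in pixels is half the picture's height over the tangent of half this angle, whatever the lens; pixels are square), "cx", "cy" (the principal point, pixels), "k1" (the pictures are not rectified: a ray, as slopes to the right and down, at radius r is drawn at 1 + k1 r^2 times it, then the intrinsics apply), "rvec" (rotation vector, rad) and "tvec" (3), from world to camera coordinates, as OpenCV has them. Camera axes: x right, y down, z forward; pixel columns grow to the right and rows downward; lengths in mm; the calibration is good to about 2 mm. A picture is of the moment at which its call begins. camera_info takes no time and is no camera call.
- ctrl.close_job(): hands the job in; it is judged then, once.
The state is a dict: "t": time; "qpos": joint angles; "qvel": joint speeds; "joint_torque": joint torques, N m; "ee_pos": TCP position; "orientation": TCP orientation; "ft_force": force on the tool from outside, world axes, zero at the start; "moment": the same for the moment, N m; "width": finger opening in mm; "grasp_force": force on a finger pad.
Only numpy, scipy, OpenCV 4.12 (cv2) and the standard library are available. Lean on these libraries where they do the work, as an engineer would, in place of code of your own. Each camera call takes 0.05 s, during which the arm holds its last target. There are 200 camera calls.

### The job

Get the flanged test bar ready for inspection: first press the nozzle cap of the air-duster can fully down and let it spring back up, to blow the dust off the rack. Then draw the steel bar with the flange out of the rack, turn it until it lies level and finish while still holding it level and motionless in the gripper, at least 20 cm above the bench and touching nothing else. Leave the other two bars in the rack and everything else where it is.

Things in the scene. Friction and masses are not known exactly. Their poses are not given: they have to be found in the camera images.
- flanged_bar: The bar to take: round steel bar, 25 mm diameter, 100 mm long, its top 6 mm being a 42 mm wide flange; 0.34 to 0.50 kg. It leans in any one of the rack's three bores, with 32 mm of it inside; the plain shaft from 32 to 94 mm is free to grip. Origin at the centre of its lower end face; z runs along the bar to the flange. Centre of mass 55 mm from the origin.
- bar_mid (a point): Middle of the flanged bar, on its axis 50 mm from the lower end; the height of the bar is measured here.
- rack: Fixed grey metal rack, 250 mm wide (y), 100 mm deep (x); three bores (26.5 mm wide, 32 mm deep), 75 mm apart along y in a sloping block. They lean 40 degrees from vertical: upward axis (-0.643, 0, 0.766) in this frame; -x faces the robot. Origin on the bench under the middle; bore floors at x -5, y -75/0/75, z 30 mm, mouths at x -26, z 55 mm. Pull a bar along the bore by over 32 mm.
- can: Fixed white air-duster can, 52 mm diameter, upright in a bench clamp with a 100 mm square foot; origin on the bench under its axis, z up. Its grey nozzle cap is on top.
- nozzle_top (a point): Centre of the top face of the round grey nozzle cap (26 mm across on top), 194 mm above the bench when up; the thin spout sticks out sideways.
- nozzle (a joint): Travel of the sprung nozzle cap in m: 0 up, 0.006 fully down. It moves straight down, starts to move at 2 N and is fully down at 5 N, and springs back by itself. More than 0.0045 counts as pressed, less than 0.001 as back up.
- short_bar: Plain round steel bar without flange, 25 mm diameter, 75 mm long, in another bore of the rack. Origin at its lower end, z along the bar. Leave it.
- long_bar: Plain round steel bar without flange, 25 mm diameter, 125 mm long, in another bore of the rack. Origin at its lower end, z along the bar. Leave it.
- ref_block: Loose steel hardness reference disc, 64 mm diameter, 15 mm high, on the bench; origin at its underside.
- mount_a: Loose grey resin specimen mount, 30 mm diameter, 22 mm high, on the bench between rack and can, on the robot's side; origin at its underside.
- mount_b: Loose grey resin specimen mount like mount_a, beyond the rack; origin at its underside.
- mouse: Loose black computer mouse, 105 x 60 x 30 mm; origin at its underside.
- jar: Loose amber glass jar, 56 mm diameter, 75 mm high, with a black lid; origin at its underside.

How it is judged:
By the outcome, as a careful person would: the job done as asked, in the order asked, and still so for the second after the job is handed in, while the arm keeps its last pose, push and grip.
It also fails if it takes over 45 s, if anything falls off the work surface, if the arm or the gripper's body presses on something with over 40 N, if the wrist force passes 120 N, or if a joint passes its speed limit or range.

## Working session

There is one attempt and no reset: what is moved stays moved. The work goes in short steps, Python scripts to look and compute and a tool call to move; the robot and the scene stay as the last step left them, time stands still between calls to the robot, and variables do not carry over. Pictures are saved under pics/ and viewed, at most 10 in all, crops included, and the job is handed in when it is done.

Besides the shell and the picture viewer there is one more tool, called after ">>>" as name([rows], argument=value, ...), one row to a line, values as JSON. servo_tool: Moves the arm, as the interface text tells. Its arguments: {"type":"object","properties":{"plan":{"type":"array"}},"required":["plan"]}

```bash
mkdir -p pics; python3 - <<'E'
from workcell import ctrl
import cv2
for n in("side","top"):
    cv2.imwrite(f"pics/{n}0.png",ctrl.get_image(n)); print(n,ctrl.camera_info(n))
o=ctrl.get_obs()
for k in("t","ee_pos","orientation","width","ft_force"):print(k,o[k])
E
```

```text
side {'fovy': 44.332798374254914, 'cx': 276.96130893215843, 'cy': 204.6288284484773, 'k1': 0.0583812310146295, 'rvec': array([ 2.10191817, -0.14299962,  0.09946376]), 'tvec': array([-565.15873978,  213.88088765,  925.59867641])}
top {'fovy': 45.83834704281821, 'cx': 275.3095417095891, 'cy': 214.4981637626165, 'k1': -0.10747563764930947, 'rvec': array([ 2.2137165 , -2.1995241 ,  0.10882969]), 'tvec': array([  94.04034541,  601.11622457, 1132.60657579])}
t 0.1
ee_pos [ 207.00003624 -589.20934514  235.98518503]
orientation [-3.09553819e+00 -5.27881485e-01  3.31960229e-04]
width 87.63636335590226
ft_force [-0.15035681 -0.22644699  0.14319792]
```

View pics/side0.png

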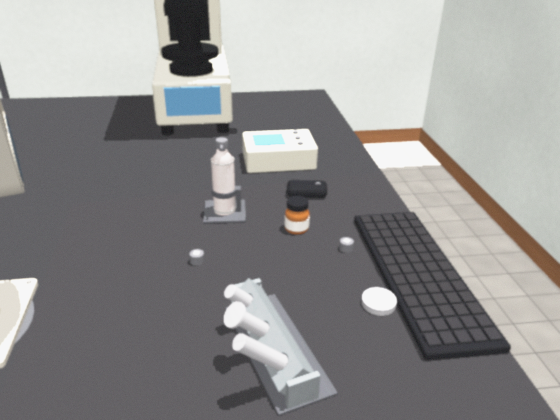

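View pics/top0.png

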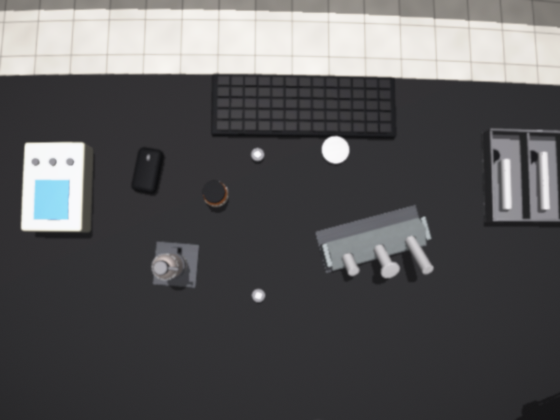

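The side view shows the rack (~270,345) with three leaning bars; the flanged one is in the middle (flange ~(236,316)), and the can's cap is at ~(222,143). In the top view the flange is at ~(389,270) and the cap at ~(161,268). I'll zoom in next.

```bash
cat > h.py <<'E'
import numpy as np,cv2
from workcell import ctrl
def cam(n):
    c=ctrl.camera_info(n); R=cv2.Rodrigues(np.array(c['rvec']))[0]; f=210/np.tan(np.radians(c['fovy']/2))
    return c,R,np.array(c['tvec']),f
def ray(n,uv):
    c,R,t,f=cam(n); d=np.array([(uv[0]-c['cx'])/f,(uv[1]-c['cy'])/f]); s=d.copy()
    for _ in range(30): s=d/(1+c['k1']*(s@s))
    v=R.T@np.array([*s,1]); return -R.T@t, v/np.linalg.norm(v)
def proj(n,P):
    c,R,t,f=cam(n); p=R@np.asarray(P,float)+t; s=p[:2]/p[2]
    return s*(1+c['k1']*(s@s))*f+[c['cx'],c['cy']]
def plane(n,uv,z):
    o,v=ray(n,uv); return o+v*(z-o[2])/v[2]
def tri(a,b): # side px, top px
    (o,v),(p,w)=ray('side',a),ray('top',b)
    s=np.linalg.lstsq(np.c_[v,-w],p-o,rcond=None)[0]; A,B=o+s[0]*v,p+s[1]*w
    return (A+B)/2,np.linalg.norm(A-B)
E
python3 - <<'E'
import cv2,numpy as np
s=cv2.imread('pics/side0.png');t=cv2.imread('pics/top0.png')
f=lambda i,x,y,w,h,k:cv2.resize(i[y:y+h,x:x+w],None,fx=k,fy=k,interpolation=cv2.INTER_CUBIC)
a=f(s,210,265,130,150,4)          # 520x600
cv2.imwrite('pics/c1.png',cv2.convertScaleAbs(a,alpha=1))
b=f(t,310,200,130,80,5); c=f(t,145,240,60,55,5); d=f(s,195,130,60,100,5)
cv2.imwrite('pics/c2.png',np.vstack([b[:, :650],np.pad(f(t,145,240,60,40,5),((0,0),(0,350),(0,0)))])[:600])
cv2.imwrite('pics/c3.png',d)
E
```

```text
(no output)
```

View pics/c1.png

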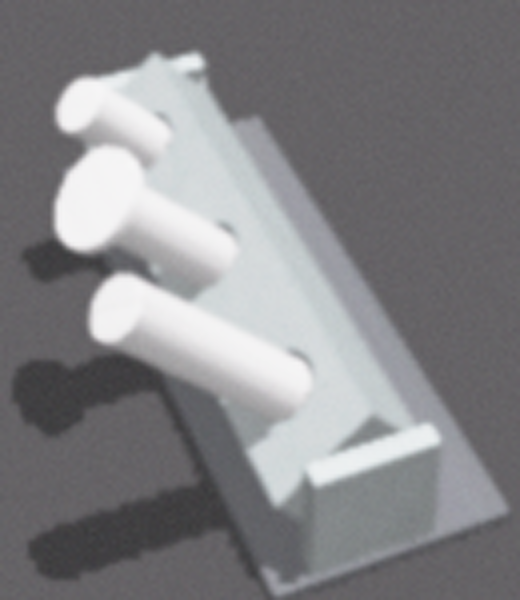

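View pics/c2.png

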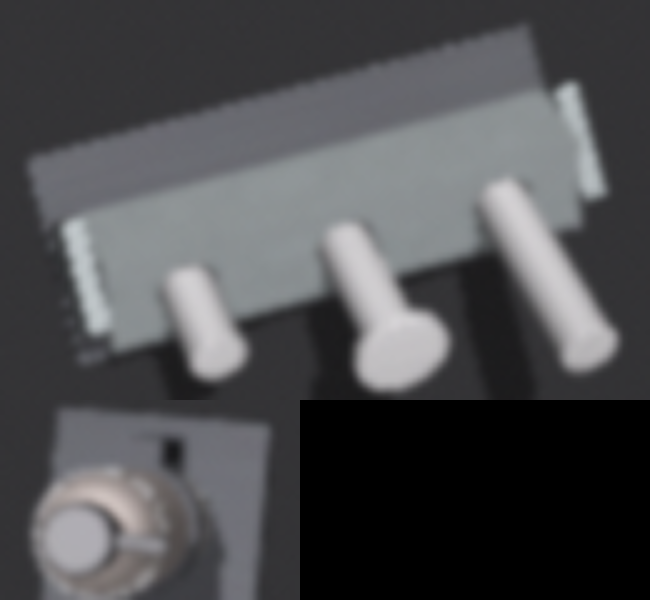

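View pics/c3.png

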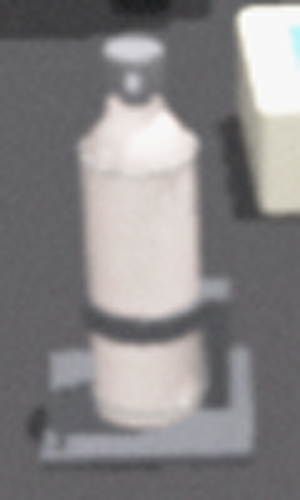

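c1 shows the flange top centred at ~(98,198), the long bar's end at ~(118,312) and the short bar's end at ~(80,107). In c2 these are at ~(402,350), (590,347) and (217,358), and the cap is at ~(78,538). c3 shows the cap top at ~(134,48). I'll triangulate these points.

```bash
python3 - <<'E'
from h import *
from scipy.optimize import least_squares
np.set_printoptions(precision=1,suppress=True)
u=lambda p,o,k:(np.array(p)+.5)/k-.5+o
S=lambda p:u(p,(210,265),4); T=lambda p:u(p,(310,200),5)
P={}
for n,a,b in(("fl",S((98,198)),T((402,350))),("long",S((118,312)),T((590,347))),("short",S((80,107)),T((217,358))),
  ("cap",u((134,48),(195,130),5),u((78,138),(145,240),5))):
    p,g=tri(a,b);P[n]=p;print(n,p,round(g,1))
ax=np.array([-.643,0,.766]);fl=np.array([-5,0,30])
Rz=lambda w:np.array([[np.cos(w),-np.sin(w),0],[np.sin(w),np.cos(w),0],[0,0,1]])
for sg in(1,-1):
    M=[(fl+ax*100,"fl"),(fl+[0,75*sg,0]+ax*125,"long"),(fl-[0,75*sg,0]+ax*75,"short")]
    r=least_squares(lambda q:np.concatenate([Rz(q[3])@m+q[:3]-P[n] for m,n in M]),[450,-100,0,0])
    print(sg,r.x[:3],"yaw deg",np.degrees(r.x[3]),"res",r.fun)
    q=r.x
    if r.cost<200:
        A=Rz(q[3])@ax; print("axis",np.round(A,3)); 
        for s in(56,57,58,100):print(s,Rz(q[3])@(fl+ax*s)+q[:3])
        # base foot check
        for c in((50,125),(50,-125),(-50,125),(-50,-125)):
            w=Rz(q[3])@np.array([*c,0])+[q[0],q[1],0];print(c,w,proj('top',w),proj('side',w))
o=ctrl.get_obs();R=cv2.Rodrigues(np.array(o['orientation']))[0];print(R, o['ee_pos'])
E
```

```text
fl [ 479.1 -148.   101.8] 2.9
long [ 481.1 -225.8  119. ] 3.1
short [475.6 -70.6  83.2] 4.5
cap [486.9 327.4 193.4] 3.6
1 [ 410.4 -136.    -5.2] yaw deg 169.92163499583015 res [-0.5 -0.1 -0.5  0.2  1.   1.5  0.3 -0.9 -1. ]
axis [ 0.6 -0.1  0.8]
56 [ 450.7 -143.1   67.6]
57 [ 451.4 -143.3   68.4]
58 [ 452.  -143.4   69.2]
100 [ 478.6 -148.1  101.4]
(50, 125) [ 339.3 -250.3    0. ] [420.9 325.7] [143.1 425.4]
(50, -125) [383.   -4.2   0. ] [318.1 308. ] [178.1 307.1]
(-50, 125) [ 437.7 -267.8    0. ] [427.9 284.2] [212.2 427.4]
(-50, -125) [481.5 -21.6   0. ] [325.7 265.9] [231.3 308.7]
-1 [ 545.8 -131.2   -5.2] yaw deg 14.116366303603884 res [-0.5 -0.1 -0.5  0.2  1.   1.5  0.3 -0.9 -1. ]
axis [-0.6 -0.2  0.8]
56 [ 506.  -141.2   67.6]
57 [ 505.4 -141.4   68.4]
58 [ 504.8 -141.5   69.2]
100 [ 478.6 -148.1  101.4]
(50, 125) [563.8   2.2   0. ] [315.6 230.8] [273.1 296.5]
(50, -125) [ 624.8 -240.2    0. ] [416.  205.9] [333.7 397.1]
(-50, 125) [466.8 -22.2   0. ] [325.9 272.2] [223.5 309.6]
(-50, -125) [ 527.8 -264.6    0. ] [426.4 246.4] [273.5 418. ]
[[ 0.9  0.3 -0. ]
 [ 0.3 -0.9  0. ]
 [ 0.  -0.  -1. ]] [ 207.  -589.2  236. ]
```

```bash
python3 - <<'E'
from h import *
np.set_printoptions(precision=1,suppress=True)
s=cv2.imread('pics/side0.png');t=cv2.imread('pics/top0.png')
def blob(i,box,th):
    x,y,w,h=box; g=cv2.cvtColor(i,6)[y:y+h,x:x+w]; n,l,st,c=cv2.connectedComponentsWithStats((g>th).astype('uint8'))
    k=1+np.argmax(st[1:,4]); return c[k]+[x,y],st[k]
a=blob(s,(355,282,50,38),225);b=blob(t,(315,132,42,38),170);print("ref",a,b,*tri(a[0],b[0]))
for nm,bs,bt in(("ma",(185,245,25,14),(248,286,22,20)),("mb",(336,234,22,12),(248,145,20,20))):
    a=blob(s,bs,170);b=blob(t,bt,110);print(nm,a,b,*tri(a[0],b[0]))
for nm,cs,ct in(("c1",(274.6,294.2),(315.6,231.2)),("c2",(336.6,391.6),(415.2,204.7)),("c3",(279.1,413.5),None)):
    print(nm,plane('side',cs,0),*( tri(cs,ct) if ct else ()))
E
```

```text
ref (array([378.8, 298.5]), array([  7,   5,  34,  24, 605], dtype=int32)) (array([335. , 149.4]), array([  7,   4,  27,  27, 569], dtype=int32)) [757.8 -43.   12.5] 3.6950249995956788
ma (array([196.1, 252.7]), array([ 5,  4, 13,  8, 84], dtype=int32)) (array([257.9, 294.9]), array([  4,   3,  13,  13, 135], dtype=int32)) [417.2 136.8  20.9] 3.2125290149565653
mb (array([346.3, 240.6]), array([ 5,  3, 12,  8, 75], dtype=int32)) (array([257. , 153.8]), array([  3,   3,  13,  13, 132], dtype=int32)) [743.1 141.   20.5] 3.280855541503312
c1 [567.6   8.5   0. ] [564.7   2.6   5.2] 3.977474728149782
c2 [ 631.8 -230.9    0. ] [ 628.5 -236.3    6.8] 2.8418467738249156
c3 [ 537.1 -258.1    0. ]
```

>>> servo_tool([
  [1,[22,28,10],0],
  [1,[48,60,20],-1],
  [1,[74,93,30],-2],
  [1,[100,126,40],-3],
  [1,[126,158,50],-4],
  [1,[152,191,60],-5],
  [1,[178,224,60],-5],
  [1,[204,256,60],-5],
  [1,[230,290,60],-5],
  [1,[256,320,60],-5],
])

```text
t: 0.93
ee_pos: [460.5, -271.4, 296.7]
orientation: [-3.117, -0.392, 0.0]
ft_force: [0.3, -0.9, 0.3]
width: 24.9
grasp_force: 0.0
```

>>> servo_tool([
  [1,[8,30,-15],0],
  [1,[12,60,-30],0],
  [1,[16,90,-50],0],
  [1,[16,120,-70],0],
  [1,[16,122,-100],0],
  [1,[16,122,-122],0],
  [1,[16,122,-122],0],
  [1,[16,122,-122],0],
])

```text
t: 1.6
ee_pos: [475.2, -151.1, 174.0]
orientation: [-3.116, -0.393, 0.004]
ft_force: [-0.6, 0.1, -0.2]
width: 0.8
grasp_force: 0.0
```

```bash
python3 - <<'E'
from h import *
s,t=ctrl.get_image('side'),ctrl.get_image('top'); cv2.imwrite('pics/s1.png',s)
o=ctrl.get_obs();print(o['t'],o['ee_pos'],o['orientation'],o['width'],o['ft_force'])
tip=np.array(o['ee_pos'])-[0,0,14]
a=proj('side',tip);b=proj('top',tip);print(a,b)
f=lambda i,c,k:cv2.resize(i[int(c[1])-35:int(c[1])+35,int(c[0])-40:int(c[0])+40],None,fx=k,fy=k,interpolation=2)
cv2.imwrite('pics/c4.png',np.hstack([f(s,a,5),f(t,b,5)]))
E
```

```text
1.7 [ 476.6726052  -152.00519679  175.78410558] [3.11645158e+00 3.91655093e-01 2.10157012e-03] 0.7245654501679686 [ 0.10904507 -0.12686441 -0.65858451]
[230.59242114 285.95699013] [399.74195288 271.46120552]
```

View pics/c4.png

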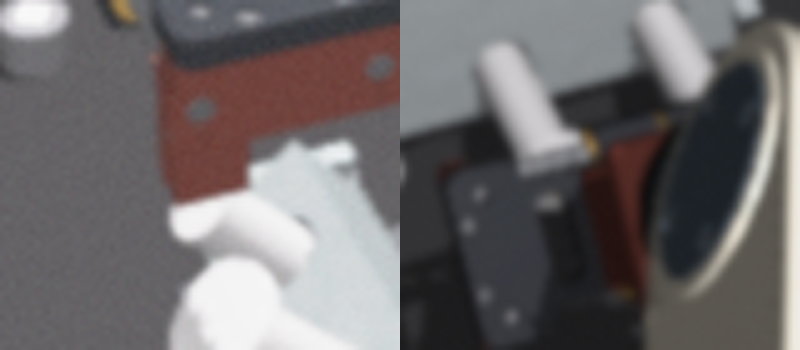

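View pics/s1.png

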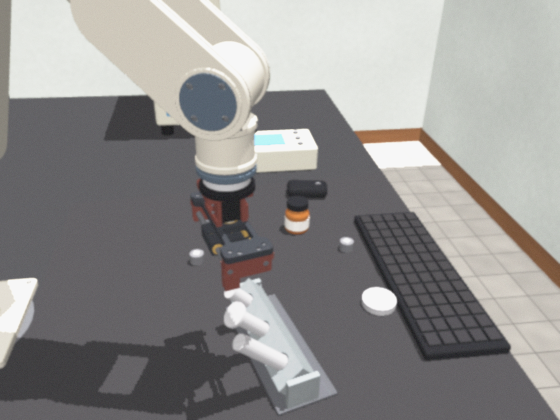

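The side view shows the gripper above the rack. Its near (−y) end, a red plate, runs down to ~(245,283) and hides the fingertips. In the crop's top view the arm covers them too. I'll check the body's size against projection.

```bash
python3 - <<'E'
from h import *
np.set_printoptions(precision=1,suppress=True)
o=ctrl.get_obs();R=cv2.Rodrigues(np.array(o['orientation']))[0];p=np.array(o['ee_pos'])
for l in((37.5,89,-66),(-37.5,89,-66),(37.5,-89,-66),(-37.5,-89,-66)):
    w=p+R@np.array(l,float); print(l,w,proj('side',w),proj('top',w))
print('flange xy top@106.6',plane('top',(389.98,269.6),106.6),'cap',plane('top',(160.2,267.2),194))
E
```

```text
(37.5, 89, -66) [ 534.9 -228.9  241.9] [277.  272.1] [450.8 242.7]
(-37.5, 89, -66) [ 462.3 -247.5  241.8] [222.1 285.8] [460.4 280.9]
(37.5, -89, -66) [490.9 -56.5 241.8] [234.  207.2] [361.8 266.1]
(-37.5, -89, -66) [418.2 -75.  241.7] [187.4 216.4] [371.6 305.1]
flange xy top@106.6 [ 477.9 -146.5  106.6] cap [485.1 327.4 194. ]
```

>>> servo_tool([
  [1,[0,0,35],0],
  [1,[0,25,65],0],
  [1,[5,60,75],0],
  [1,[9,100,75],0],
  [1,[9,140,75],0],
  [1,[9,180,75],0],
  [1,[9,220,75],0],
  [1,[9,260,75],0],
  [1,[9,300,75],0],
  [1,[9,340,75],0],
])

```text
t: 2.53
ee_pos: [485.6, 190.4, 251.9]
orientation: [-3.116, -0.391, -0.006]
ft_force: [1.3, -0.6, 0.9]
width: 0.7
grasp_force: 0.0
```

>>> servo_tool([
  [1,[0,40,0],0],
  [1,[0,80,0],0],
  [1,[0,110,0],0],
  [1,[0,130,0],0],
  [1,[0,139,0],0],
  [1,[0,139,0],0],
  [1,[0,139,0],0],
  [1,[0,139,0],0],
])

```text
t: 3.2
ee_pos: [485.1, 326.2, 250.1]
orientation: [3.117, 0.391, 0.0]
ft_force: [-0.0, -1.0, -0.7]
width: 0.3
grasp_force: 0.0
```

```bash
python3 - <<'E'
from h import *
s,t=ctrl.get_image('side'),ctrl.get_image('top')
o=ctrl.get_obs();print(o['t'],o['ee_pos'],o['orientation'],o['width'],o['ft_force'])
tip=np.array(o['ee_pos'])-[0,0,14]
a=proj('side',tip);b=proj('top',tip);print(a,b)
f=lambda i,c,k:cv2.resize(i[int(c[1])-40:int(c[1])+40,int(c[0])-40:int(c[0])+40],None,fx=k,fy=k,interpolation=2)
cv2.imwrite('pics/c5.png',np.hstack([f(s,a,5),f(t,b,5)]))
E
```

```text
3.3 [485.18158613 326.12559562 249.98760328] [3.11715110e+00 3.89898258e-01 1.73818989e-04] 0.0859952540574829 [-0.50137305  0.35352133  0.29790354]
[219.02281078 121.62585692] [156.49915227 268.12678122]
```

View pics/c5.png

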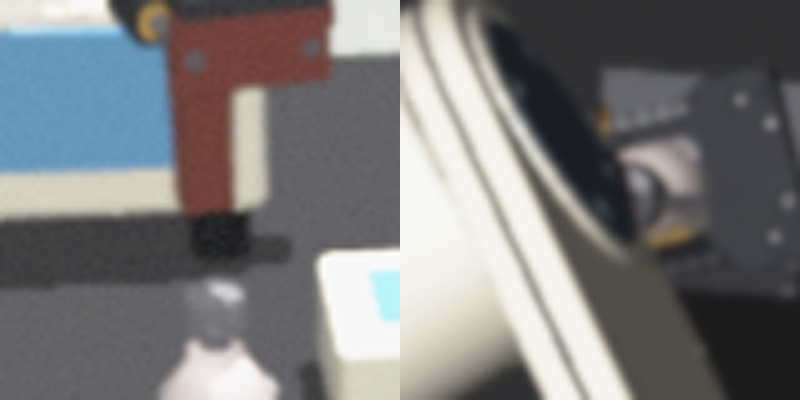

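The fingers hang straight over the cap. In the side view the black tip's lower front edge is at ~(222.8,131), and the cap top is below it at ~(222,139). I'll check that edge against projection.

```bash
python3 - <<'E'
from h import *
np.set_printoptions(precision=1,suppress=True)
o=ctrl.get_obs();R=cv2.Rodrigues(np.array(o['orientation']))[0];p=np.array(o['ee_pos'])
for l in((10,13.5,14),(-10,13.5,14),(0,13.5,14),(0,7,14)):
    w=p+R@np.array(l,float); print(l,w,proj('side',w))
print('cap@194 pred side',proj('side',(485.5,327.4,194)),'flange', proj('side',(477.9,-146.5,106.6)))
E
```

```text
(10, 13.5, 14) [498.2 315.5 236. ] [225.2 123.2]
(-10, 13.5, 14) [478.8 310.6 236. ] [216.4 124.4]
(0, 13.5, 14) [488.5 313.  236. ] [220.8 123.8]
(0, 7, 14) [486.9 319.3 236. ] [220.  122.7]
cap@194 pred side [220.  138.9] flange [232.3 311.3]
```

>>> servo_tool([
  [1,[0,1,-10],0],
  [1,[0,1,-20],0],
  [1,[0,1,-24],0],
  [1,[0,1,-26],0],
  [1,[0,1,-26],0],
])

```text
t: 3.72
ee_pos: [484.5, 328.1, 222.5]
orientation: [3.116, 0.392, -0.003]
ft_force: [0.5, 0.9, 0.9]
width: 0.7
grasp_force: 0.0
```

>>> servo_tool([
  [1,[0,0,-2],0],
  [1,[0,0,-4],0],
  [1,[0,0,-6],0],
  [1,[0,0,-6],0],
])

```text
t: 4.05
ee_pos: [484.8, 328.5, 217.4]
orientation: [3.117, 0.393, -0.0]
ft_force: [-1.1, 0.4, 0.2]
width: 0.5
grasp_force: 0.0
```

>>> servo_tool([
  [1,[0,0,-2],0],
  [1,[0,0,-4],0],
  [1,[0,0,-6],0],
  [1,[0,0,-6],0],
])

```text
t: 4.38
ee_pos: [484.7, 328.4, 211.2]
orientation: [3.117, 0.393, -0.001]
ft_force: [0.1, 0.3, 0.6]
width: 0.5
grasp_force: 0.0
```

>>> servo_tool([
  [1,[0,0,-2],0],
  [1,[0,0,-4],0],
  [1,[0,0,-4],0],
  [1,[0,0,-4],0],
])

```text
t: 4.72
ee_pos: [485.0, 328.6, 207.8]
orientation: [-3.117, -0.392, -0.0]
ft_force: [-0.3, 0.3, 1.6]
width: 0.4
grasp_force: 1.0
```

>>> servo_tool([
  [1,[0,0,-1],0],
  [1,[0,0,-2],0],
  [1,[0,0,-3],0],
  [1,[0,0,-3],0],
])

```text
t: 5.05
ee_pos: [485.1, 328.6, 204.7]
orientation: [-3.117, -0.392, -0.001]
ft_force: [-0.5, 0.2, 4.0]
width: 0.3
grasp_force: 1.8
```

>>> servo_tool([
  [1,[0,0,-1],0],
  [1,[0,0,-2],0],
  [1,[0,0,-3],0],
  [1,[0,0,-4],0],
  [1,[0,0,-4],0],
  [1,[0,0,-4],0],
])

```text
t: 5.55
ee_pos: [485.1, 328.7, 202.2]
orientation: [-3.117, -0.392, -0.001]
ft_force: [-3.2, -2.4, 15.2]
width: 0.7
grasp_force: 7.7
```

>>> servo_tool([
  [1,[0,0,5],0],
  [1,[0,0,15],0],
  [1,[0,0,50],0],
  [1,[0,-10,70],0],
  [0.3,[5,-50,70],0],
  [0.3,[10,-90,70],0],
  [0.3,[15,-130,70],0],
  [0.3,[20,-170,70],0],
  [0.3,[20,-210,70],0],
  [0.3,[20,-250,70],0],
])

```text
t: 6.38
ee_pos: [504.5, 76.7, 270.7]
orientation: [3.117, 0.393, -0.001]
ft_force: [0.7, -0.4, -0.5]
width: 36.9
grasp_force: 0.0
```

>>> servo_tool([
  [0.3,[0,-40,0],0],
  [0.3,[0,-80,0],0],
  [0.3,[0,-120,0],0],
  [0.3,[0,-160,0],0],
  [0.3,[0,-190,-20],0],
  [0.3,[0,-210,-50],0],
  [0.3,[0,-218,-80],0],
  [0.3,[0,-218,-100],0],
  [0.3,[0,-218,-110],0],
  [0.3,[0,-218,-110],0],
])

```text
t: 7.22
ee_pos: [503.3, -139.1, 158.5]
orientation: [-3.115, -0.392, 0.007]
ft_force: [-0.1, 0.5, 0.5]
width: 61.9
grasp_force: 0.0
```

```bash
python3 - <<'E'
from h import *
np.set_printoptions(precision=1,suppress=True)
s,t=ctrl.get_image('side'),ctrl.get_image('top')
o=ctrl.get_obs();print(o['t'],o['ee_pos'],o['orientation'],o['width'],o['ft_force'])
f=lambda i,x,y,k:cv2.resize(i[y:y+90,x:x+80],None,fx=k,fy=k,interpolation=2)
cv2.imwrite('pics/c6.png',np.hstack([f(s,205,255,5),f(t,350,200,5)]))
R=cv2.Rodrigues(np.array(o['orientation']))[0];p=np.array(o['ee_pos'])
for l in((0,0,14),(-10,42,14),(10,42,14)): print(l,proj('side',p+R@np.array(l,float)),proj('top',p+R@np.array(l,float)))
E
```

```text
7.3167 [ 505.3 -139.2  161.2] [-3.1 -0.4 -0. ] 61.64070762794624 [-0.3  0.4  0.5]
(0, 0, 14) [248.9 286.5] [391.6 257.3]
(-10, 42, 14) [252.2 305.3] [411.9 256.9]
(10, 42, 14) [264.9 301.9] [409.5 247.6]
```

View pics/c6.png

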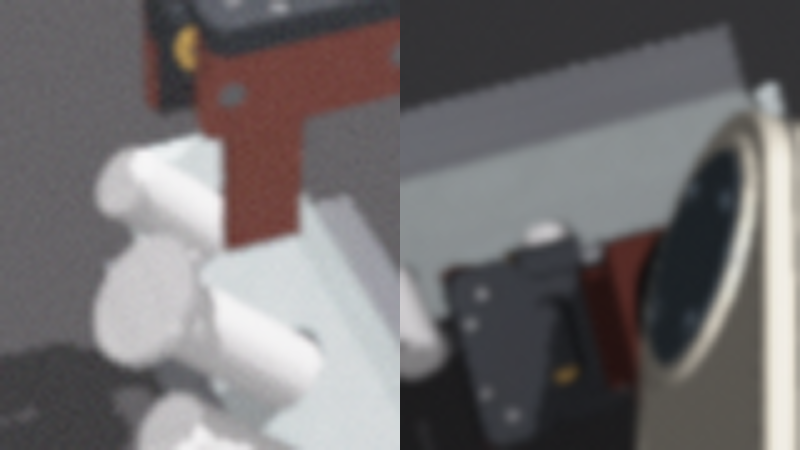

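Both views show the open fingers straddling the flanged bar above the rack. The near finger's lower edge at ~(250.6,304.6)–(265,302) matches projection, so I'll descend.

>>> servo_tool([
  [0.3,[0,-1,-20],0],
  [0.3,[0,-1,-40],0],
  [0.3,[0,-1,-60],0],
  [0.3,[0,-1,-70],0],
  [0.3,[0,-1,-76],0],
  [0.3,[0,-1,-78],0],
  [0.3,[0,-1,-78],0],
])

```text
t: 7.9
ee_pos: [505.5, -140.4, 83.3]
orientation: [3.117, 0.393, 0.001]
ft_force: [-0.7, 0.4, -0.4]
width: 61.3
grasp_force: 0.0
```

>>> servo_tool([
  [0.3,[0,0,-3],0],
  [0.3,[0,0,-6],0],
  [0.3,[0,0,-9],0],
  [0.3,[0,0,-10],0],
  [0.3,[0,0,-10],0],
  [0.3,[0,0,-10],0],
])

```text
t: 8.4
ee_pos: [504.9, -140.5, 72.7]
orientation: [-3.117, -0.392, 0.0]
ft_force: [-0.2, -0.3, -0.4]
width: 61.3
grasp_force: 0.0
```

>>> servo_tool([
  [0.6,[0,0,0],0],
  [0.7,[0,0,0],0],
  [0.75,[0,0,0],0],
  [0.8,[0,0,0],0],
  [0.9,[0,0,0],0],
  [1,[0,0,0],0],
  [1,[0,0,0],0],
  [1,[0,0,0],0],
])

```text
t: 9.07
ee_pos: [505.1, -140.6, 72.8]
orientation: [3.117, 0.393, 0.001]
ft_force: [0.6, -1.5, 0.5]
width: 24.6
grasp_force: 30.0
```

>>> servo_tool([
  [1,[-2,-0.5,2.5],0],
  [1,[-4,-1,5],0],
  [1,[-6.2,-1.6,7.7],0],
  [1,[-6.2,-1.6,7.7],0],
])

```text
t: 9.4
ee_pos: [498.0, -142.1, 80.6]
orientation: [-3.117, -0.392, 0.001]
ft_force: [1.1, -1.0, -2.7]
width: 24.7
grasp_force: 30.0
```

>>> servo_tool([
  [1,[-2.5,-0.6,3.1],0],
  [1,[-6.2,-1.6,7.7],0],
  [1,[-10,-2.5,12.3],0],
  [1,[-14,-3.6,17.2],0],
  [1,[-18,-4.6,22],0],
  [1,[-22,-5.6,27],0],
  [1,[-26,-6.6,32],0],
  [1,[-28,-7.1,34.5],0],
  [1,[-28,-7.1,34.5],0],
])

```text
t: 10.15
ee_pos: [470.5, -149.4, 115.6]
orientation: [3.117, 0.392, 0.001]
ft_force: [-1.2, 0.4, -5.0]
width: 24.7
grasp_force: 30.0
```

```bash
python3 - <<'E'
from h import *
np.set_printoptions(precision=1,suppress=True)
u=lambda p,o,k:(np.array(p)+.5)/k-.5+o
S=lambda p:u(p,(210,265),4); T=lambda p:u(p,(310,200),5)
w=np.radians(14.5);ex=np.array([np.cos(w),np.sin(w)]);ey=np.array([-np.sin(w),np.cos(w)])
O=np.array([545.4,-131.2])
for n,a,b in(("near front",(312,474),(595,192)),("near back",(433,434),(569,90)),("far back",(200,62),(75,225))):
    p,g=tri(S(a),T(b));d=p[:2]-O;print(n,p,g,'rack xy',d@ex,d@ey)
for z in(55,60,65,70,75):
    for n,b in(("far front",(98,330)),("far back",(74,222))):
        p=plane('top',T(b),z);d=p[:2]-O;print(z,n,p,'rack',d@ex,d@ey)
s,t=ctrl.get_image('side'),ctrl.get_image('top')
f=lambda i,x,y,k:cv2.resize(i[y:y+100,x:x+80],None,fx=k,fy=k,interpolation=2)
cv2.imwrite('pics/c7.png',np.hstack([f(s,195,240,5),f(t,350,200,5)]))
o=ctrl.get_obs();print(o['t'],o['ee_pos'],o['ft_force'],o['qpos'])
E
```

```text
near front [ 548.4 -251.1   55.1] 2.754716456985172 rack xy -27.126685663793722 -116.87541604496677
near back [ 595.4 -239.4   55.6] 3.6667119230674405 rack xy 21.264750146486783 -117.28273968960994
far back [533.7 -11.9  54.6] 4.782953443098345 rack xy 18.566030173553955 118.38319648276817
55 far front [484.4 -22.   55. ] rack -31.699590230642062 120.94496471450215
55 far back [532.7 -11.2  55. ] rack 17.746752851080604 119.36665933758961
60 far front [484.6 -21.3  60. ] rack -31.32662209964549 121.59774959477886
60 far back [532.7 -10.5  60. ] rack 17.896767513640626 120.02656079385767
65 far front [484.8 -20.6  65. ] rack -30.95365396864886 122.25053447505559
65 far back [532.7  -9.8  65. ] rack 18.046782176200754 120.6864622501257
70 far front [485.  -19.9  70. ] rack -30.580685837652307 122.90331935533229
70 far back [532.6  -9.2  70. ] rack 18.196796838760886 121.34636370639373
75 far front [485.2 -19.1  75. ] rack -30.207717706655686 123.55610423560898
75 far back [532.6  -8.5  75. ] rack 18.346811501320914 122.00626516266182
10.25 [ 470.9 -149.3  115.1] [ 0.2 -0.1 -5.4] [-0.3  0.4  2.   0.   0.7  1. ]
```

View pics/c7.png

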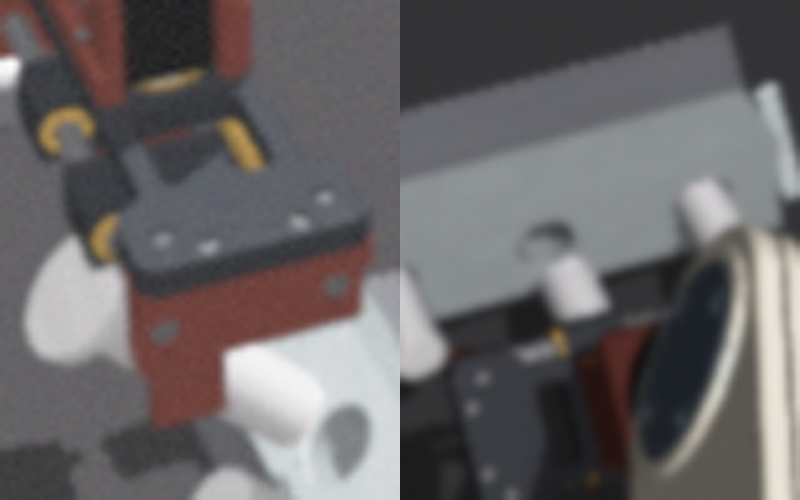

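The bar is fully out: the empty bore shows at ~(545,240) in the crop, and the bar is still tilted. The end plate's top, at z≈55–58, will serve as a ledge to swing the lower end up. I'll lift and move there.

>>> servo_tool([
  [1,[0,0,25],0],
  [1,[0,0,50],0],
  [1,[0,10,65],0],
  [1,[-2,40,65],0],
  [1,[-4,70,65],0],
  [1,[-6,100,65],0],
  [1,[-7,118,60],0],
  [1,[-7,123,40],0],
  [1,[-7,123,20],0],
  [1,[-7,123,8],0],
])

```text
t: 11.08
ee_pos: [463.0, -25.2, 121.3]
orientation: [-3.116, -0.395, 0.002]
ft_force: [-0.7, -0.1, -4.3]
width: 24.5
grasp_force: 30.0
```

>>> servo_tool([
  [1,[0,0,-1],0],
  [1,[0,0,-2],0],
  [1,[0,0,-2],0],
])

```text
t: 11.33
ee_pos: [464.1, -26.2, 121.1]
orientation: [3.117, 0.392, 0.001]
ft_force: [-0.2, 0.1, -4.3]
width: 24.1
grasp_force: 30.0
```

>>> servo_tool([
  [1,[0,0,-2],0],
  [1,[0,0,-4],0],
  [1,[0,0,-4],0],
])

```text
t: 11.58
ee_pos: [463.9, -26.3, 117.1]
orientation: [3.117, 0.392, 0.001]
ft_force: [0.7, -0.3, -5.3]
width: 24.5
grasp_force: 30.0
```

>>> servo_tool([
  [1,[0,0,-2],0],
  [1,[0,0,-4],0],
  [1,[0,0,-4],0],
])

```text
t: 11.83
ee_pos: [463.6, -26.2, 112.7]
orientation: [-3.117, -0.392, 0.0]
ft_force: [0.9, 0.0, -5.1]
width: 24.2
grasp_force: 30.0
```

>>> servo_tool([
  [1,[0,0,-1.5],0],
  [1,[0,0,-3],0],
  [1,[0,0,-3],0],
])

```text
t: 12.08
ee_pos: [463.6, -26.2, 109.6]
orientation: [-3.117, -0.392, 0.001]
ft_force: [-0.4, -0.6, -4.9]
width: 24.2
grasp_force: 30.0
```

>>> servo_tool([
  [1,[0,0,-1.5],0],
  [1,[0,0,-3],0],
  [1,[0,0,-3],0],
])

```text
t: 12.33
ee_pos: [463.5, -26.1, 106.6]
orientation: [-3.117, -0.393, 0.001]
ft_force: [-0.5, -1.0, -4.3]
width: 24.4
grasp_force: 30.0
```

>>> servo_tool([
  [1,[0,0,-1.5],0],
  [1,[0,0,-3],0],
  [1,[0,0,-3],0],
])

```text
t: 12.58
ee_pos: [463.3, -26.2, 104.2]
orientation: [-3.117, -0.393, 0.001]
ft_force: [-4.8, -0.5, 6.1]
width: 24.6
grasp_force: 30.0
```

>>> servo_tool([
  [1,[-4,-1,-2],0],
  [1,[-8.2,-2.1,-4],0],
  [1,[-12,-3.1,-7],0],
  [1,[-15.4,-4,-10.6],0],
  [1,[-15.4,-4,-10.6],0],
])

```text
t: 13.0
ee_pos: [446.9, -30.3, 92.6]
orientation: [-3.117, -0.392, 0.003]
ft_force: [-0.7, 0.1, 1.6]
width: 24.2
grasp_force: 30.0
```

```bash
python3 - <<'E'
from h import *
np.set_printoptions(precision=1,suppress=True)
s=ctrl.get_image('side')
o=ctrl.get_obs();print(o['t'],o['ee_pos'],o['ft_force'],o['moment'])
a=proj('side',o['ee_pos']);print(a);x,y=int(a[0])-40,int(a[1])-40;print(x,y)
cv2.imwrite('pics/c8.png',cv2.resize(s[y:y+80,x:x+90],None,fx=7,fy=7,interpolation=2))
E
```

```text
13.05 [447.1 -30.3  92.7] [-2.3 -0.9  1.4] [-0.   0.2  0. ]
[210.5 273.7]
170 233
```

View pics/c8.png

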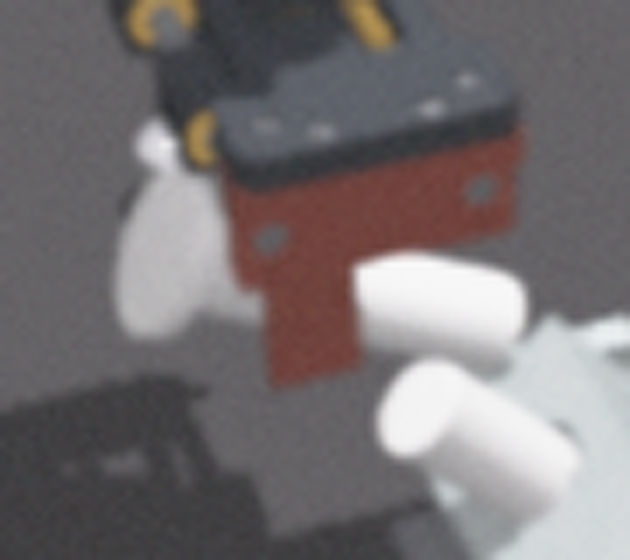

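The side view shows the bar pivoting in the pads as intended: the lower end is on the ledge at the right (~(525,300) in the crop) and the flange is at the left (~(170,255)). That view was already my 11th picture, over the limit of 10, so from here I'll measure only by code. I'll continue the arc, then lift clear.

>>> servo_tool([
  [1,[-2.8,-0.7,-4],0],
  [1,[-5.4,-1.4,-9],0],
  [1,[-8,-2,-13],0],
  [1,[-10,-2.5,-17.5],0],
  [1,[-12,-3,-22.5],0],
  [1,[-12,-3,-22.5],0],
])

```text
t: 13.55
ee_pos: [435.3, -33.2, 69.6]
orientation: [-3.117, -0.392, 0.003]
ft_force: [-1.7, -0.6, -0.8]
width: 24.0
grasp_force: 30.0
```

>>> servo_tool([
  [1,[0,0,10],0],
  [1,[-5,0,40],0],
  [1,[-10,0,80],0],
  [1,[-15,0,120],0],
  [1,[-20,0,160],0],
  [1,[-20,0,195],0],
  [1,[-20,0,205],0],
  [1,[-20,0,205],0],
  [1,[-20,0,205],0],
])

```text
t: 14.3
ee_pos: [415.9, -33.1, 275.1]
orientation: [3.117, 0.393, 0.0]
ft_force: [-1.2, 1.0, -4.1]
width: 24.7
grasp_force: 30.0
```

```bash
cat > m.py <<'E'
from h import *
np.set_printoptions(precision=1,suppress=True)
s=ctrl.get_image('side'); o=ctrl.get_obs(); p=np.array(o['ee_pos']);R=cv2.Rodrigues(np.array(o['orientation']))[0]
print(o['t'],p,o['ft_force'],o['grasp_force'])
cv2.imwrite('pics/m_%.2f.png'%o['t'],s)
a=proj('side',p);tx=R[:,0]*np.sign(R[0,0]);ty=R[:,1]
for e in(-50,-20,0,20,50):print(e,proj('side',p+tx*e),end=' ')
x,y=int(a[0])-60,int(a[1])-35
g=cv2.cvtColor(s[y:y+70,x:x+110],6)
print('\norigin',x,y)
for r in g[::2,::2]:print(''.join('%3d'%(v//4) for v in r))
E
python3 m.py
```

```text
14.35 [415.1 -33.  274. ] [-1.2  1.3 -5.1] 29.99912917613983
-50 [151.8 190.5] -20 [171.3 187.2] 0 [184. 185.] 20 [196.5 182.9] 50 [214.7 179.7] 
origin 123 149
 25 24 25 24 24 24 24 25 25 24 25 25 24 25 24 24 24 24 25 21 13 23 35 24 14 14 14 14 14 14 14 14 15 13 16 17 17 18 19 18 19 20 20 20 20 20 19 19 25 29 29 38 35 24 25
 24 25 24 25 25 25 24 24 25 24 25 25 25 24 24 25 25 24 25 23 15 22 35 24 17 16 15 16 17 17 18 18 19 19 19 19 19 20 20 20 19 19 20 20 19 20 20 25 44 45 45 51 46 28 24
 24 24 24 25 24 25 25 24 24 25 24 24 25 25 24 25 24 24 25 24 20 17 33 29 20 19 19 20 20 21 20 20 20 20 20 20 20 20 19 19 20 20 20 19 20 20 20 29 55 57 56 56 61 50 26
 24 24 23 24 25 25 25 24 24 24 25 24 25 24 25 25 25 24 25 25 24 15 18 23 18 19 19 19 20 20 19 20 19 19 20 19 19 20 20 19 20 20 19 21 24 24 21 28 55 58 59 61 61 61 44
 25 25 25 24 24 24 23 25 24 25 25 24 24 24 25 24 25 25 24 24 24 23 20 22 19 20 20 20 20 19 20 21 20 20 20 20 20 20 20 19 20 20 19 20 23 24 21 26 54 60 61 61 61 61 58
 24 24 24 24 24 25 25 24 24 24 24 25 25 25 25 24 24 25 25 24 24 25 24 24 19 20 19 21 20 20 20 19 20 19 19 20 
[... 4170 characters left out ...]
 24 24 30 46 51 53 53 53 52 52 51 53
 24 25 24 24 25 24 25 24 25 25 25 24 25 25 24 25 24 25 25 24 25 25 24 25 24 25 25 24 25 24 24 25 25 25 25 25 24 25 25 24 20 24 24 24 24 27 41 46 49 51 52 51 51 51 50
 24 25 24 24 25 25 24 24 25 26 25 25 24 25 24 25 24 25 25 24 25 25 25 25 25 25 25 25 25 25 25 24 25 25 24 25 24 25 24 19 17 24 25 25 24 25 33 44 48 48 49 48 48 47 44
 24 24 24 25 24 25 25 25 25 25 25 25 25 24 25 25 25 24 24 25 25 25 25 25 24 24 24 24 24 25 25 25 24 24 24 25 24 25 24 16 19 26 25 24 25 24 25 28 33 37 40 41 42 41 41
 25 25 24 24 25 25 25 24 24 25 25 25 24 24 24 24 25 25 25 25 24 24 25 25 25 24 26 24 25 25 25 25 25 24 25 25 25 25 24 20 25 35 27 35 36 37 37 37 37 37 39 40 40 40 40
```

```bash
python3 - <<'E'
from h import *
np.set_printoptions(precision=0,suppress=True)
for x in(380,415,450):
    for y in(-60,-120,-180,-240):print(x,y,[proj('side',(x+e*.968,y+e*.25,275)) for e in(-55,60)])
E
```

```text
380 -60 [array([123., 201.]), array([199., 187.])]
380 -120 [array([118., 223.]), array([199., 207.])]
380 -180 [array([112., 248.]), array([200., 229.])]
380 -240 [array([106., 277.]), array([201., 255.])]
415 -60 [array([147., 199.]), array([221., 186.])]
415 -120 [array([144., 221.]), array([224., 205.])]
415 -180 [array([140., 246.]), array([226., 228.])]
415 -240 [array([136., 275.]), array([229., 253.])]
450 -60 [array([171., 198.]), array([244., 185.])]
450 -120 [array([170., 219.]), array([247., 204.])]
450 -180 [array([168., 244.]), array([251., 226.])]
450 -240 [array([166., 272.]), array([256., 251.])]
```

>>> servo_tool([
  [1,[-8,-35,0],0],
  [1,[-16,-70,0],0],
  [1,[-25,-105,0],0],
  [1,[-35,-140,0],0],
  [1,[-35,-147,0],0],
  [1,[-35,-147,0],0],
  [1,[-35,-147,0],0],
])

```text
t: 14.93
ee_pos: [380.3, -179.8, 273.7]
orientation: [-3.114, -0.389, 0.005]
ft_force: [-0.3, 0.6, -4.9]
width: 24.5
grasp_force: 30.0
```

```bash
cat > m2.py <<'E'
from h import *
np.set_printoptions(precision=1,suppress=True)
s=np.mean([ctrl.get_image('side').astype(float) for _ in range(3)],0).astype('uint8'); o=ctrl.get_obs(); p=np.array(o['ee_pos']);R=cv2.Rodrigues(np.array(o['orientation']))[0]
print(o['t'],p,o['ft_force'],o['grasp_force'])
tx=R[:,0]*np.sign(R[0,0]);g=cv2.cvtColor(s,6).astype(float)
sat=cv2.cvtColor(s,40)[...,1]
def edges(e):
    u,v=proj('side',p+tx*e);u=int(round(u)); c=g[int(v)-30:int(v)+30,u]; bg=np.median(c[-12:]); 
    m=np.argmax(c[15:45])+15; k=m
    while c[k]>bg+30:k-=1
    up=k+(bg+30-c[k])/(c[k+1]-c[k]); k=m
    while c[k]>bg+30:k+=1
    lo=k-(bg+30-c[k])/(c[k-1]-c[k]); return u,up+int(v)-30,lo+int(v)-30
n=R[:,1]
def back(u,v):
    a,d=ray('side',(u,v)); return a+d*((p-a)@n)/(d@n)
E_=[]
for e in list(range(-36,-15,2))+list(range(16,52,2)):
    u,a,b=edges(e); P=back(u,(a+b)/2)-p; E_.append((P@tx,P[2],b-a)); 
E_=np.array(E_);print(E_.T)
k=abs(E_[:,2]-np.median(E_[:,2]))<2.0
f=np.polyfit(E_[k,0],E_[k,1],1);print('slope deg',np.degrees(np.arctan(f[0])),'offset',f[1],'rms',np.std(E_[k,1]-np.polyval(f,E_[k,0])))
E
python3 m2.py
```

```text
15.0833 [ 381.1 -178.9  274.8] [-0.4 -0.6 -4.4] 29.99931514263153
[[-34.6 -33.4 -31.2 -30.2 -27.3 -26.  -23.7 -21.2 -20.  -17.4 -16.1  16.7
   17.8  20.4  21.8  24.4  25.8  28.5  29.8  32.5  33.9  36.6  37.9  39.3
   42.   43.4  46.3  47.7  50.6]
 [  6.4   5.9   3.4   1.4   4.5   4.2   2.2   1.8   1.7   2.1   2.1   3.2
    0.8   0.1   0.1  -0.1  -0.2  -0.2  -0.4  -0.6  -0.6  -0.7  -0.9  -1.
   -1.1  -1.1   0.7   1.5   3.4]
 [ 32.3  32.2  29.2  26.3  19.9  17.9  15.4  15.3  15.5  16.   16.3  14.5
   17.6  18.5  18.6  18.6  18.7  18.8  18.9  18.9  19.1  19.1  19.2  19.3
   19.4  19.   15.1  13.1   8.8]]
slope deg -4.611885511681232 offset 2.1025777684426927 rms 0.17936129007212642
```

```bash
cat >> m2.py <<'E'
print('--grad')
gs=cv2.GaussianBlur(g,(0,0),0.8);G=np.gradient(gs,axis=0)
def sub(c,k): a,b,d=c[k-1],c[k],c[k+1]; return k+.5*(a-d)/(a-2*b+d)
for lab,rg in(('L',range(-26,-14,2)),('R',range(20,46,2))):
  for e in rg:
    u,v=proj('side',p+tx*e);u=int(round(u));v0=int(v)-18;c=G[v0:v0+36,u]
    a=sub(c,np.argmax(c[:20]))+v0; b=sub(-c,18+np.argmax(-c[18:]))+v0
    A,B=back(u,a)-p,back(u,b)-p; print(lab,np.array([A@tx,A[2],B@tx,B[2]]),round(c.max()),round(-c.min()))
E
python3 m2.py | sed -n '/grad/,$p'
```

```text
--grad
L [-23.5  16.5 -26.6  -8.9] 26 14
L [-22.4  15.  -25.4  -9.2] 32 15
L [-20.   14.1 -22.8  -9.5] 37 15
L [-18.8  13.9 -21.5  -9.6] 36 15
L [-16.2  14.  -19.   -9.8] 30 15
L [-14.9  14.3 -17.7  -9.9] 30 15
R [21.5 14.8 19.9 -2.8] 55 17
R [ 22.8  14.8  20.3 -13.6] 56 16
R [ 25.4  14.7  22.9 -13.8] 53 17
R [ 26.8  14.8  24.3 -14. ] 52 17
R [ 29.4  14.7  27.  -14.2] 56 17
R [ 30.8  14.7  28.3 -14.4] 55 17
R [ 33.4  14.7  31.1 -14.5] 51 17
R [ 34.8  14.7  32.4 -14.6] 54 17
R [ 37.5  14.5  35.1 -15. ] 55 17
R [ 38.8  14.4  36.5 -15.2] 54 17
R [ 41.5  14.4  39.3 -15.2] 52 17
R [ 42.9  14.3  40.6 -15.4] 54 17
R [ 45.5  14.   43.4 -15.7] 56 17
```

>>> servo_tool([
  [1,[10,38,0],0],
  [1,[22,76,0],0],
  [1,[35,110,-10],0],
  [1,[50,140,-40],0],
  [1,[54,146,-80],0],
  [1,[54,146,-120],0],
  [1,[54,146,-155],0],
  [1,[54,146,-180],0],
  [1,[54,146,-195],0],
  [1,[54,146,-200],0],
])

```text
t: 16.07
ee_pos: [434.1, -33.3, 73.6]
orientation: [-3.116, -0.394, 0.006]
ft_force: [0.5, -0.0, -4.4]
width: 24.4
grasp_force: 30.0
```

>>> servo_tool([
  [1,[0,0,0],0],
  [1,[0,0,-2],0],
  [1,[0,0,-3],0],
  [1,[0,0,-4],0],
  [1,[0,0,-4],0],
])

```text
t: 16.48
ee_pos: [436.0, -34.2, 72.6]
orientation: [3.117, 0.392, 0.003]
ft_force: [0.0, -0.4, -5.1]
width: 24.1
grasp_force: 30.0
```

>>> servo_tool([
  [1,[0,0,-1],0],
  [1,[0,0,-2],0],
  [1,[0,0,-2],0],
])

```text
t: 16.73
ee_pos: [435.6, -34.3, 70.0]
orientation: [3.117, 0.392, 0.001]
ft_force: [0.3, -0.5, -2.0]
width: 24.6
grasp_force: 30.0
```

>>> servo_tool([
  [1,[0,0,-1],0],
  [1,[0,0,-2],0],
  [1,[0,0,-2],0],
])

```text
t: 16.98
ee_pos: [435.1, -34.2, 67.7]
orientation: [-3.117, -0.392, 0.001]
ft_force: [-1.9, -1.9, -0.5]
width: 24.5
grasp_force: 30.0
```

>>> servo_tool([
  [1,[0,0,-1],0],
  [1,[0,0,-2],0],
  [1,[0,0,-2],0],
  [1,[0,0,-2],0],
])

```text
t: 17.32
ee_pos: [435.2, -34.1, 65.7]
orientation: [-3.117, -0.392, 0.001]
ft_force: [-1.8, -1.3, -0.6]
width: 24.7
grasp_force: 30.0
```

>>> servo_tool([
  [1,[-2,0,10],0],
  [1,[-10,0,45],0],
  [1,[-20,0,85],0],
  [1,[-30,-10,125],0],
  [1,[-40,-40,160],0],
  [1,[-50,-75,190],0],
  [1,[-54,-110,209],0],
  [1,[-54,-140,209],0],
  [1,[-54,-145,209],0],
  [1,[-54,-145,209],0],
])

```text
t: 18.15
ee_pos: [381.1, -181.0, 275.8]
orientation: [3.116, 0.386, 0.003]
ft_force: [-0.9, 0.2, -5.7]
width: 24.5
grasp_force: 30.0
```

>>> servo_tool([
  [1,[0,0,0],0],
  [1,[0,0,0],0],
  [1,[0,0,0],0],
])

```text
t: 18.4
ee_pos: [380.9, -177.8, 274.2]
orientation: [-3.116, -0.395, 0.002]
ft_force: [0.2, 0.2, -5.7]
width: 24.4
grasp_force: 30.0
```

```bash
cat >> m2.py <<'E'
print('--flange')
u,v=proj('side',p-tx*40);x0,y0=int(u)-22,int(v)-28;c=g[y0:y0+56,x0:x0+34]
for r in c[::2]:print(''.join('%4d'%t for t in r[::2]))
print(x0,y0,[(e,proj('side',p+tx*e)) for e in(-44,-38)])
E
python3 m2.py
```

```text
18.55 [ 381.3 -178.2  274.4] [ 0.4  0.  -4.5] 29.998539090156555
[[-34.7 -33.8 -31.8 -29.4 -28.1 -25.1 -24.  -21.5 -20.2 -17.6 -16.3  16.7
   17.8  20.3  21.7  24.4  25.7  28.4  29.7  32.4  33.8  36.5  37.9  40.6
   42.   44.8  46.3  47.7  50.6]
 [  7.9   5.4   1.2  -0.1   0.4   3.7   2.8   2.2   2.2   2.3   2.6   6.2
    2.7   1.7   1.8   1.7   1.7   1.7   1.6   1.5   1.5   1.5   1.4   1.7
    1.5   2.1   3.6   4.5   7.1]
 [ 28.5  30.7  27.6  25.9  25.2  18.   16.9  16.4  16.5  16.6  17.1  12.3
   16.8  17.8  17.9  18.   17.9  18.   18.   18.1  17.9  18.2  18.1  18.4
   18.3  16.6  14.1  12.3   8.6]]
slope deg -1.0254701016072456 offset 2.274283337206479 rms 0.36128845217032596
--grad
L [-23.6  16.4 -26.8 -10.1] 29 14
L [-22.5  15.3 -25.5 -10.3] 35 15
L [-20.   14.4 -23.  -10.6] 38 14
L [-18.8  14.3 -21.7 -10.6] 37 15
L [-16.2  14.3 -19.1 -10.6] 32 15
L [-14.9  14.6 -17.8 -10.7] 32 15
R [ 21.5  15.1  19.1 -12.2] 55 17
R [ 22.9  15.1  20.4 -12.2] 56 16
R [ 25.5  15.   23.2 -12.1] 55 17
R [ 26.9  15.1  24.5 -12.2] 52 17
R [ 29.5  15.1  27.2 -12.5] 56 17
R [ 30.9  15.   28.6 -12.4] 57 
[... 1550 characters left out ...]
61 162 140
 101 101  99 100  99 101 100 101  99  99 100  99 101 124 153 153 137
  99 100  99  99  98  98 100  99  99 100 100 100 100 110 137 132 120
 100 100 100 100  99 100 100  99 100 100  99 101 100  99 105 102 101
  99  98  99 100 100 100  99 101 100  99 100 100 100 100  99  99  99
 101 101  99  99 100 100 100  99 100  97 100 100  99  99  99  99 100
 100  99 101 100  99  99 101  99  99 101  99  98  99 100  98 100  99
  97 100  99  99 100 100  99 100 100 101  98  99 100 100  98 100  99
 100  99 100  99 101 100 101  99 100  99  98 100  99  99  99 100 101
  98 100  99 100 100 100 100 100  99  99 100  99  98 100  99  99 100
103 216 [(-44, array([122.4, 245.3])), (-38, array([127.2, 244.3]))]
```

About 2° remain (lower end low), so I'll do one small final press and then lift.

>>> servo_tool([
  [1,[10,38,0],0],
  [1,[22,76,0],0],
  [1,[35,110,-10],0],
  [1,[50,140,-40],0],
  [1,[54,145,-80],0],
  [1,[54,145,-120],0],
  [1,[54,145,-155],0],
  [1,[54,145,-180],0],
  [1,[54,145,-198],0],
  [1,[54,145,-203],0],
])

```text
t: 19.38
ee_pos: [433.6, -33.4, 69.0]
orientation: [-3.116, -0.394, 0.008]
ft_force: [0.2, 0.0, -4.3]
width: 24.1
grasp_force: 30.0
```

>>> servo_tool([
  [1,[0,0,0],0],
  [1,[0,0,-2],0],
  [1,[0,0,-4],0],
  [1,[0,0,-4],0],
])

```text
t: 19.72
ee_pos: [436.2, -34.2, 68.7]
orientation: [3.116, 0.393, 0.003]
ft_force: [0.7, -0.4, -4.4]
width: 24.5
grasp_force: 30.0
```

>>> servo_tool([
  [1,[0,0,-1],0],
  [1,[0,0,-2],0],
  [1,[0,0,-3],0],
  [1,[0,0,-3],0],
  [1,[0,0,-3],0],
])

```text
t: 20.13
ee_pos: [435.6, -34.3, 65.1]
orientation: [3.117, 0.392, 0.001]
ft_force: [-1.8, -0.6, 0.0]
width: 24.3
grasp_force: 30.0
```

>>> servo_tool([
  [1,[0,0,-0.5],0],
  [1,[0,0,-1],0],
  [1,[0,0,-1],0],
])

```text
t: 20.38
ee_pos: [435.3, -34.2, 63.8]
orientation: [3.117, 0.392, 0.0]
ft_force: [-1.5, -0.7, 0.6]
width: 24.5
grasp_force: 30.0
```

>>> servo_tool([
  [1,[-2,0,10],0],
  [1,[-10,0,45],0],
  [1,[-20,0,85],0],
  [1,[-30,-10,125],0],
  [1,[-40,-40,160],0],
  [1,[-50,-75,190],0],
  [1,[-54,-110,240],0],
  [1,[-54,-140,240],0],
  [1,[-54,-145,240],0],
  [1,[-54,-145,240],0],
])

```text
t: 21.22
ee_pos: [381.8, -182.1, 306.4]
orientation: [3.114, 0.387, 0.006]
ft_force: [0.6, -0.2, -5.2]
width: 24.5
grasp_force: 30.0
```

>>> servo_tool([
  [1,[0,0,0],0],
  [1,[0,0,0],0],
  [1,[0,0,0],0],
  [1,[0,0,0],0],
  [1,[0,0,0],0],
  [1,[0,0,0],0],
])

```text
t: 21.72
ee_pos: [381.3, -178.5, 303.4]
orientation: [-3.116, -0.394, 0.001]
ft_force: [0.2, 0.3, -5.5]
width: 24.1
grasp_force: 30.0
```

```bash
python3 m2.py | sed '/flange/,$d' | grep -v '^ '; python3 - <<'E'
from h import *
a=cv2.imread('pics/side0.png').astype(int);b=ctrl.get_image('side').astype(int);d=abs(a-b).max(2)
for n,(x,y,w,h) in dict(ref=(355,285,50,30),ma=(185,243,25,25),mb=(335,232,24,22),mouse=(285,178,45,22),jar=(282,195,32,42),can=(200,132,50,90),longb=(232,330,60,40),shortb=(222,283,40,26)).items():print(n,(d[y:y+h,x:x+w]>40).sum(),end='; ')
o=ctrl.get_obs();print(o['t'],o['ee_pos'],o['qvel'])
E
```

```text
21.8667 [ 381.4 -178.9  303.7] [ 0.  -0.1 -5.4] 29.99685287475586
[[-34.5 -33.7 -31.9 -29.6 -28.3 -25.3 -24.  -21.5 -19.1 -17.8 -15.3  17.
slope deg -0.12494747291108957 offset 3.842154303444605 rms 0.2106710717154138
--grad
L [-23.5  17.6 -27.  -10.5] 32 13
L [-22.3  17.7 -25.8 -10.7] 34 14
L [-19.9  17.6 -23.3 -10.9] 35 14
L [-17.4  17.6 -20.8 -11. ] 34 15
L [-16.2  17.6 -19.6 -10.9] 33 15
L [-13.7  17.5 -17.  -11. ] 34 15
R [ 21.8  18.1  19.1 -11.2] 52 16
R [ 23.1  18.1  20.4 -11.3] 53 16
R [ 25.7  18.1  23.1 -11.3] 56 16
R [ 27.   18.1  24.4 -11.3] 55 16
R [ 29.6  18.2  27.1 -11.2] 52 16
R [ 30.9  18.2  28.4 -11.2] 54 16
R [ 33.5  18.   31.1 -11.2] 56 16
R [ 36.1  18.   33.7 -11.2] 52 17
R [ 37.5  18.   35.1 -11.3] 52 17
R [ 40.1  18.   37.8 -11.2] 56 16
R [ 41.4  18.   39.1 -11.2] 55 17
R [ 42.7  17.9  40.5 -11.2] 53 17
R [ 45.4  17.9  43.2 -11.3] 52 17
ref 0; ma 0; mb 0; mouse 0; jar 0; can 83; longb 122; shortb 108; 21.9167 [ 381.35338401 -178.97909406  303.67531711] [-3.65229525e-03 -9.94852705e-04 -1.28744893e-03 -2.65722497e-03
 -3.52593313e-05  9.03309403e-04]
```

```bash
python3 -c "
from workcell import ctrl
print(ctrl.close_job())"
```

```text
the job is handed in; nothing more can be done
None
```

The job is handed in: I pressed the nozzle cap to its stop and backed off (its spring-back wasn't measured), then drew out the flanged bar and turned it level. It ended motionless in the gripper, measured within about 1° of level and about 30 cm up, in about 22 s of the 45 s; I viewed 11 pictures, one over the limit of 10.

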